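# File the broad tins into the latched shelf lane

### The job

Turn the quarter-turn knob to release the door of the low white tin lane, swing the door wide open (about 80 degrees or more), and slide every broad plain tin that stands loose on the shelf, without ever lifting it, upright into single file between the guide rails, closed up without gaps against the end stop. Then shut the door fully and turn the knob back to latched, so that the tins end up closed in. There are three or four such tins; leave the pots, caddy, tongs, spoon and mug where they are.

Things in the scene. Friction and masses are not known exactly. Their poses are not given: they have to be found in the camera images.
- bay: low white steel tin lane, fixed to the shelf: two parallel rails 22 mm high, 8 mm thick, 86 mm apart inside, open on top, no floor plate (tins slide on the shelf). Origin: at shelf level, midway between the rails, at the mouth. The lane runs along this frame's -y; x is across it, z up. At yaw 0 the axes are the world's; yaw stays within 0.1 rad. Tins fit in single file
- bay_stop (a point): foot of the end stop's inner face (a wall 45 mm high) on the lane's middle line, 336 mm from the mouth: (0, -336) mm in the bay's frame. Four tins in a row fill 320 mm of the lane
- lead_in (a point): outer end of a plate 22 mm high that flares from (-54, 4) to (-76, 56) mm in the bay's frame and helps tins into the mouth
- door (a joint): lane door: white panel 95 mm long, 6 mm thick, top 38 mm above the shelf, across the mouth, on an upright hinge at its +x end. 0 = shut; grows as the free end swings outwards, away from the lane (clockwise from above), to 2.0 rad. Stays where it is left (friction about 0.05 N m). The latch hook holds it within about 0.05 rad of shut while latched
- door_hinge (a point): on the door's hinge axis, at shelf level: (52, 3) mm in the bay's frame; fixed. The hinge pin is 14 mm thick, 42 mm high. A 10 mm keeper pin for the latch, 46 mm high, stands on the door's outer face, 88 mm from this axis
- door_handle (a point): axis of the door's upright round steel pull post, 60 mm above the shelf; the post is 18 mm in diameter and reaches from 37 to 80 mm above the shelf. With the door shut it is at (0, 18) mm in the bay's frame; it swings with the door, 54 mm from the hinge axis
- latch (a joint): quarter-turn cam latch on a block (36 x 36 mm, 46 mm high) beside the lane. 0 = latched: its steel hook arm (about 100 mm long from the axis, 40 to 54 mm above the shelf) points 0.556 rad counter-clockwise of the bay's +x, round the door's keeper pin. Grows counter-clockwise from above to 1.571 rad = released, arm away from the door. Friction about 0.06 N m; starts at 0 to 0.1 rad
- latch_grip (a point): on the latch's upright turning axis, 78 mm above the shelf, in its black bar grip: the bar is 46 mm long, 14 mm thick, from 56 to 93 mm above the shelf, its long side in line with the hook arm (so 0.556 rad + the joint value from the bay's +x); at (-110, -35) mm in the bay's frame
- tin0: plain metal tin, upright cylinder 80 mm in diameter and 72 mm high, about 0.2 to 0.4 kg, flat closed top; origin at the centre of its underside. Three or all four of the tins tin0..tin3 are present; an absent one has no pose
- tin1: plain metal tin, upright cylinder 80 mm in diameter and 72 mm high, about 0.2 to 0.4 kg, flat closed top; origin at the centre of its underside. Three or all four of the tins tin0..tin3 are present; an absent one has no pose
- tin2: plain metal tin, upright cylinder 80 mm in diameter and 72 mm high, about 0.2 to 0.4 kg, flat closed top; origin at the centre of its underside. Three or all four of the tins tin0..tin3 are present; an absent one has no pose
- tin3: plain metal tin, upright cylinder 80 mm in diameter and 72 mm high, about 0.2 to 0.4 kg, flat closed top; origin at the centre of its underside. Three or all four of the tins tin0..tin3 are present; an absent one has no pose
- pot_a: bystander: white ceramic pot with a wooden lid, 92 mm wide, 89 mm high; origin at its underside or middle; leave it where it is
- pot_b: bystander: white ceramic pot with a wooden lid, 84 mm wide, 83 mm high; origin at its underside or middle; leave it where it is
- caddy: bystander: square grey plastic tea caddy with a black lid, 82 x 82 x 91 mm; origin at its underside or middle; leave it where it is
- tongs: bystander: steel tongs lying flat, 212 mm long, 12 mm thick; origin at its underside or middle; leave it where it is
- spoon: bystander: wooden spoon lying flat, 190 mm long; origin at its underside or middle; leave it where it is
- mug: bystander: blue ceramic mug, 76 mm wide, 85 mm high; origin at its underside or middle; leave it where it is
Mind the look-alikes: they are no part of the job. What is shaped like the tin0 but green is not meant.

How it is judged:
By the outcome, as a careful person would: the job done as asked, in the order asked, and still so for the second after the job is handed in, with the robot touching nothing.
Of tin0, tin1, tin2, tin3 only 3 to 4 are there at a start; the rules pass over those that are not, and their reading is None.
At some moment in a run one of tin0, tin1, tin2, tin3 may be knocked a few centimetres aside while the robot is not near it.
Once in a run the grip may slacken for a moment while it holds something.
It also fails if it takes over 210 s, if anything falls off the work surface, if the arm or the gripper's body presses on something with over 40 N, if the wrist force passes 120 N, or if a joint passes its speed limit or range.

### The arm

A 7-joint arm with a two-finger parallel gripper is mounted at the origin on the work surface. World frame = base frame: x ahead of the robot, y to its left, z up, the work surface at z = 0. Lengths are in mm, angles in rad, forces in N, time in s.
With the tool pointing down it reaches from about 400 to 875 mm from the base axis. Payload 19.3 kg.
Tool frame: the origin (TCP) lies at the very end of the fingers, on their centre line; the grasp point (between the pads) lies 19 mm behind it (grip_point_offset is the z of the grasp point in the tool frame, in mm); z points along the fingers, y is the line along which they close (so a half turn about z gives the same grasp; the last joint's range is limited). The gripper opens to 85 mm and grips with 20 to 120 N. Pads are 22 mm wide; open, the fingers measure 114 mm over their backs; the gripper's body (76 mm by 85 mm) begins 54 mm behind the grasp point. The pads swing forward as they close: fully open they stand 13 mm farther back than shut.
Start: joints at [-1.391, 0.521, -0.036, 1.599, 0.021, 1.021, -0.113], TCP at [154.526, 605.588, 231.291] pointing down, gripper open.
Joint ranges: [-2.91, 2.91], [-0.3, 2.13], [-1.5, 1.42], [0.17, 2.43], [-1.26, 4.41], [0.16, 1.93], [-2.52, 2.52]. Speed limits (rad/s): [1.89, 1.89, 2.39, 2.39, 3.01, 3.01, 3.01].

### API

Orientations are given as a 3x3 rotation matrix whose columns are the frame's x, y, z axes.
In Python, from workcell import movep, movel, goto_joints, open_gripper, clamp, wait, inverse_kinematics, read_state, camera, PlanningError, finish_job, grip_point_offset gives the robot as it stands. Calls block until the motion is done:
- movep(position, orientation): joint-space move of the TCP to a pose.
- movel(position, frame=None, max_speed=150, guard=None): straight line of the TCP; frame=None keeps the orientation; max_speed is the mean speed in mm/s. With guard (N) it stops when the force on the tool has changed by that much, and returns True; else False.
- goto_joints(angles): joint-space move.
- open_gripper() and clamp(): open the fingers fully, or close them until they stop; the grip force is fixed at half the most.
- wait(seconds).
- inverse_kinematics(position, orientation): joint angles nearest the present ones, or None.
- read_state(): the state.
- camera(name): name is "scene" or "top" or "wrist"; returns a dict with "image" (400x640x3 uint8, blue, green, red), "range_z" (400x640 float32, mm along the optical axis (not along the pixel's ray), 0 where there is no reading), "fx", "fy", "cx", "cy" (pixels), "cam_to_world" (4x4, takes a point from camera to world coordinates). Camera axes: x right, y up, looking along -z (the intrinsics and any distortion apply to the point x, -y, -z); pixel columns grow to the right and rows downward; lengths in mm; the calibration is good to about 2 mm. A picture is of the moment at which its call begins.
A pose or a line that the arm cannot do raises PlanningError and nothing moves.
- finish_job(): hands the job in; it is judged then, once.
The state is a dict: "time": time; "qpos": joint angles; "qvel": joint speeds; "joint_efforts": joint torques, N m; "eef_pos": TCP position; "tool_rot": TCP orientation; "ft_force": force on the tool from outside, world axes, zero at the start; "torque": the same for the moment, N m; "finger_gap": finger opening in mm; "gripper_force": force on a finger pad.
Only numpy, scipy, OpenCV 4.12 (cv2) and the standard library are available. Lean on these libraries where they do the work, as an engineer would, in place of code of your own. Each camera call takes 0.05 s, during which the arm holds its last target. There are 200 camera calls.

## Working session

There is one attempt and no reset: what is moved stays moved. The work goes in short steps, each a Python script; the robot and the scene stay as the last script left them, time stands still between calls to the robot, and variables do not carry over. Pictures are saved under pics/ and viewed, at most 14 in all, crops included, and the job is handed in when it is done.

```bash
ls; mkdir -p pics
cat > h.py <<'E'
import numpy as np, cv2
from workcell import *
def world(c):
    h,w=c["range_z"].shape
    v,u=np.mgrid[0:h,0:w]; d=c["range_z"]
    p=np.stack([(u-c["cx"])/c["fx"]*d,-(v-c["cy"])/c["fy"]*d,-d,np.ones_like(d)],-1)
    return (p@np.array(c["cam_to_world"]).T)[...,:3]
def shot(cam,name):
    c=camera(cam); cv2.imwrite(f"pics/{name}.png",c["image"]); np.savez(f"pics/{name}.npz",w=world(c),d=c["range_z"],im=c["image"]); return c
E
python3 - <<'E'
from h import *
for n in("top","scene"):
    c=shot(n,n+"0"); print([k for k in c], np.round(c["cam_to_world"],2).tolist(),c["fx"],c["cx"],c["cy"])
s=read_state(); print(s["time"],np.round(s["tool_rot"],3).tolist(),s["eef_pos"],s["ft_force"])
E
```

```text
pics
['image', 'range_z', 'fx', 'fy', 'cx', 'cy', 'cam_to_world'] [[-0.01, 1.0, -0.1, 411.41], [-1.0, -0.01, 0.02, 81.18], [0.02, 0.1, 1.0, 1597.79], [0.0, 0.0, 0.0, 1.0]] 470.92036303140634 325.75363183888214 198.09187918461322
['image', 'range_z', 'fx', 'fy', 'cx', 'cy', 'cam_to_world'] [[0.75, -0.49, 0.46, 1235.59], [0.67, 0.54, -0.52, -709.93], [0.01, 0.69, 0.72, 1178.51], [0.0, 0.0, 0.0, 1.0]] 444.57344188629713 314.6854927242313 203.67466827626563
0.1 [[-0.969, 0.247, -0.0], [0.247, 0.969, -0.001], [-0.0, -0.001, -1.0]] [154.46125688 605.29336812 230.77567235] [-0.33498433 -0.23179384  0.016246  ]
```

View pics/top0.png

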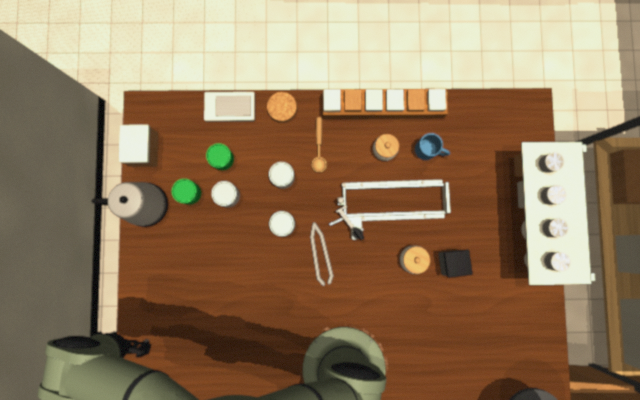

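View pics/scene0.png

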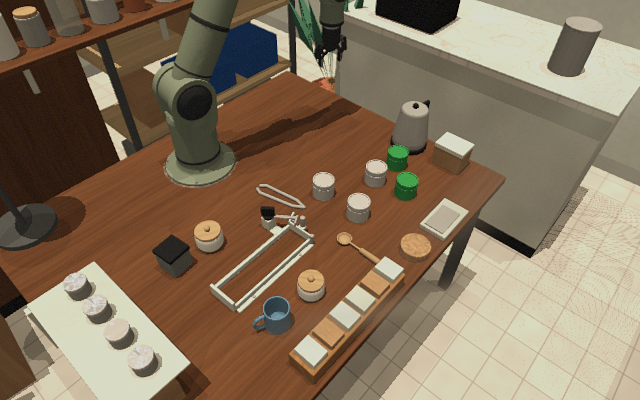

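The top view shows three white tins at px (281,174), (281,224) and (224,194), and two green look-alikes at (218,155) and (184,191). The lane spans px 340-450 × 180-220, with the mouth on the left (+y), the latch at (355,230) and the tongs at (321,255).

Run:
```python
from h import *
z=np.load("pics/top0.npz");w=z["w"];im=z["im"]
cv2.imwrite("pics/c1.png",cv2.resize(im[140:290,270:470],None,fx=4,fy=4,interpolation=cv2.INTER_CUBIC))
# objects: connected blobs above 15mm
m=((w[...,2]>60)&(w[...,2]<110)&(z["d"]>0)).astype(np.uint8)
m[330:]=0
n,l,st,ce=cv2.connectedComponentsWithStats(m)
for i in range(1,n):
    if st[i,4]>30:
        q=w[l==i]; t=q[q[:,2]>np.percentile(q[:,2],50)-4]
        (cx,cy),r=cv2.minEnclosingCircle(t[:,:2].astype(np.float32))
        print(np.round(ce[i]),st[i,4],"mean",np.round(t.mean(0),1),"circ",round(cx,1),round(cy,1),round(r,1))
for (u,v) in [(345,186),(441,184),(349,217),(443,215),(447,185),(447,210),(340,201),(344,203),(346,208),(358,234),(334,222),(321,225),(330,283),(313,280),(318,165),(300,200),(480,230)]:
    print(u,v,np.round(w[v,u],1),im[v,u])
```

```text
[384. 101.] 2683 mean [ 884.7 -143.4   83.1] circ 889.7 -143.8 203.9
[135. 144.] 1255 mean [740.4 669.4 102.5] circ 741.0 669.8 75.8
[386. 146.] 401 mean [ 732.5 -149.4   67.5] circ 733.5 -150.3 39.0
[432. 146.] 201 mean [ 731.3 -295.3   82.7] circ 729.4 -298.6 45.0
[218. 156.] 479 mean [704.5 405.1  70.4] circ 705.0 405.5 41.2
[281. 174.] 463 mean [640.7 199.7  70.2] circ 641.0 200.0 40.3
[184. 191.] 495 mean [589.4 515.   70.2] circ 588.0 515.6 40.9
[151. 206.] 369 mean [539.4 615.4  95.2] circ 550.5 657.6 66.7
[224. 194.] 474 mean [579.5 385.6  70.2] circ 579.8 385.1 40.2
[281. 224.] 477 mean [479.7 199.4  70.4] circ 479.3 199.0 39.8
[358. 234.] 72 mean [444.1 -48.4  93.3] circ 444.1 -47.6 22.7
[416. 260.] 561 mean [ 356.9 -235.3   73.1] circ 357.3 -235.6 42.6
[457. 264.] 695 mean [ 344.6 -364.3   90.7] circ 345.1 -365.4 53.9
345 186 [603.1 -11.5  45.4] [192 215 220]
441 184 [ 610.  -339.5   17.8] [224 233 228]
349 217 [502.1 -25.7   5.8] [220 231 226]
443 215 [ 505.7 -347.5   -0.8] [218 230 227]
447 185 [ 602.6 -351.2   48.9] [216 229 225]
447 210 [ 519.2 -347.9   49.4] [198 216 209]
340 201 [549.6   7.8  84.4] [182 209 222]
344 203 [547.3  -7.9  34.9] [205 222 219]
346 208 [533.2 -16.4  -0.7] [122 140 156]
358 234 [442.4 -47.5  94.9] [45 47 51]
334 222 [485.1  25.8  19.1] [182 195 192]
321 225 [476.4  69.3  -2.8] [ 30  64 117]
330 283 [282.5  41.6   8.4] [104 128 155]
313 280 [292.1  98.3  -4.5] [ 34  70 124]
318 165 [681.3  77.4   5.2] [111 192 237]
300 200 [562.2 140.   -0.8] [ 33  63 117]
480 230 [ 453.2 -472.8   -2.4] [ 34  66 118]
```

View pics/c1.png

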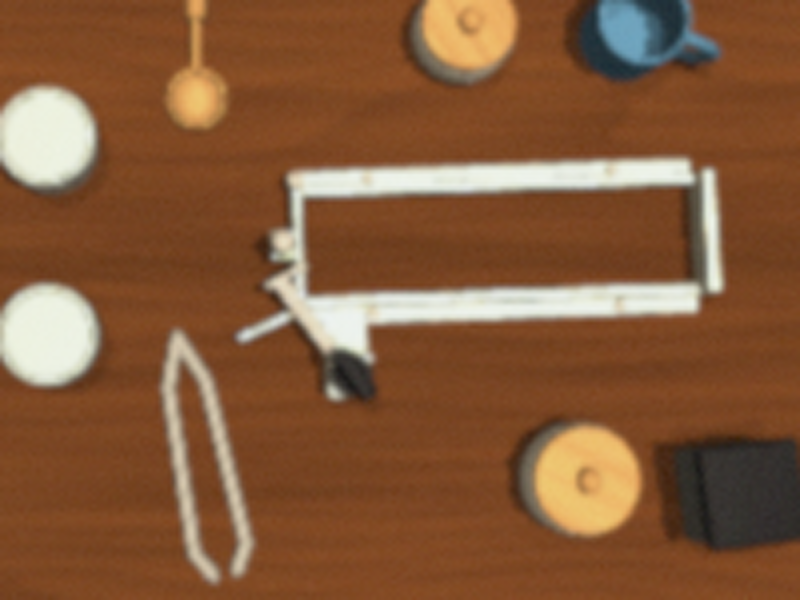

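The crop shows the latched hook arm running from the black knob at crop (350,372) to the keeper at (285,280). The post is at (283,243) and the spoon bowl tip is clear of the door's swing. Next I'll take a wrist view from above the mouth, and check which tool yaws are reachable.

```bash
cat >> h.py <<'E'
def R(a): # tool down; fingers close along direction a (+-)
    y=np.array([np.cos(a),np.sin(a),0.]); z=np.array([0,0,-1.]); return np.stack([np.cross(y,z),y,z],1)
E
python3 - <<'E'
from h import *
for nm,p in dict(latch=(444,-48,62),post=(549,10,46),open=(620,45,46),t=(580,385,40),t2=(640,200,40),t3=(480,200,40),end=(560,-240,60)).items():
    o=[]
    for a in np.arange(-3.14,3.14,0.3927):
        q=inverse_kinematics(p,R(a)); o.append((round(a,2),round(q[6],2)) if q is not None else None)
    print(nm,o)
movep((500,-60,380),R(np.pi/2) if inverse_kinematics((500,-60,380),R(np.pi/2)) is not None else R(-np.pi/2))
c=shot("wrist","w0");shot("top","t1"); print(np.round(c["cam_to_world"],2).tolist(),c["fx"], read_state()["time"])
E
```

```text
latch [(np.float64(-3.14), np.float64(-2.03)), (np.float64(-2.75), np.float64(-1.63)), (np.float64(-2.35), np.float64(-1.24)), (np.float64(-1.96), np.float64(-1.03)), (np.float64(-1.57), np.float64(-1.14)), (np.float64(-1.18), np.float64(-0.79)), (np.float64(-0.78), np.float64(-0.43)), (np.float64(-0.39), np.float64(-0.08)), (np.float64(0.0), np.float64(0.27)), (np.float64(0.39), np.float64(0.61)), (np.float64(0.79), np.float64(0.94)), (np.float64(1.18), np.float64(1.29)), (np.float64(1.57), np.float64(1.62)), (np.float64(1.97), np.float64(1.92)), (np.float64(2.36), np.float64(2.2)), (np.float64(2.75), np.float64(1.92))]
post [(np.float64(-3.14), np.float64(-2.26)), (np.float64(-2.75), np.float64(-1.87)), (np.float64(-2.35), np.float64(-1.48)), (np.float64(-1.96), np.float64(-1.25)), (np.float64(-1.57), np.float64(-1.05)), (np.float64(-1.18), np.float64(-0.67)), (np.float64(-0.78), np.float64(-0.36)), (np.float64(-0.39), np.float64(-0.05)), (np.float64(0.0), np.float64(0.25)), (np.float64(0.39), np.float64(0.56)), (np.float64(0.79), np.float64(0.84)), (np.float64(1.18), np.float64(1.
[... 2712 characters left out ...]
64(-2.75), np.float64(-1.44)), (np.float64(-2.35), np.float64(-1.17)), (np.float64(-1.96), np.float64(-0.78)), (np.float64(-1.57), np.float64(-0.64)), (np.float64(-1.18), np.float64(-0.26)), (np.float64(-0.78), np.float64(0.12)), (np.float64(-0.39), np.float64(0.47)), (np.float64(0.0), np.float64(0.8)), (np.float64(0.39), np.float64(1.12)), (np.float64(0.79), np.float64(1.41)), (np.float64(1.18), np.float64(1.68)), (np.float64(1.57), np.float64(1.98)), (np.float64(1.97), np.float64(2.29)), (np.float64(2.36), np.float64(2.14)), (np.float64(2.75), np.float64(-2.23))]
[[-0.0, -0.95, -0.3, 422.99], [1.0, -0.0, -0.0, -59.57], [0.0, -0.3, 0.95, 523.04], [0.0, 0.0, 0.0, 1.0]] 338.59121494077795 2.9
```

View pics/w0.png

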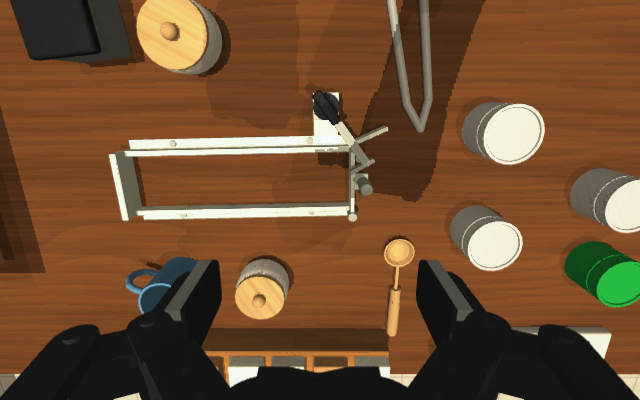

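The wrist view shows the lane from (110,160) to (355,215), the knob at about (326,107), the post at (366,186) and the hinge pin at (352,216). I'll enlarge it and fit the bay frame.

Run:
```python
from h import *
z=np.load("pics/w0.npz");w=z["w"];im=z["im"]
cv2.imwrite("pics/c2.png",cv2.resize(im[85:225,290:410],None,fx=4.2,fy=4.2,interpolation=cv2.INTER_CUBIC))
H=w[...,2]; print("table",np.median(H[225:250,300:330]), "noise",np.std(H[225:250,300:330]))
g=im.min(2)
for nm,(u0,u1,v0,v1,lo,hi) in dict(near=(135,300,132,158,15,28),far=(145,345,200,222,15,28),stop=(105,135,150,222,38,50),door=(346,358,155,205,30,42)).items():
    m=np.zeros(H.shape,bool);m[v0:v1,u0:u1]=1;m&=(H>lo)&(H<hi)&(g>150)
    q=w[m]; vx,vy,x,y=cv2.fitLine(q[:,:2].astype(np.float32),cv2.DIST_HUBER,0,.01,.01).ravel()
    print(nm,m.sum(),"ang",np.degrees(np.arctan2(vy,vx)),"mean",q.mean(0),"ext",q.min(0),q.max(0))
for nm,(u0,u1,v0,v1,lo,hi) in dict(post=(355,378,172,200,72,88),knob=(305,345,85,130,86,100)).items():
    m=np.zeros(H.shape,bool);m[v0:v1,u0:u1]=1;m&=(H>lo)&(H<hi)
    q=w[m]; r=cv2.minAreaRect(q[:,:2].astype(np.float32)); e=np.linalg.eigh(np.cov(q[:,:2].T))[1][:,1]
    print(nm,m.sum(),q.mean(0),r,np.arctan2(e[1],e[0]))
```

```text
table 0.30600078060479063 noise 26.97146918333384
near 835 ang -88.66908 mean [ 510.30910428 -210.82102041   22.39727431] ext [ 504.72953726 -332.77369258   19.41728534] [516.26691045 -87.9064071   25.08304822]
far 889 ang -88.691 mean [ 603.46169669 -177.8319182    22.26998089] ext [ 597.16479621 -332.5592229    19.29071145] [610.49573648 -18.73444969  25.21715502]
stop 404 ang 1.558644 mean [ 559.03626308 -352.25720297   45.08109392] ext [ 510.46601255 -357.67216084   42.57560816] [ 609.94339257 -346.59539601   47.21059031]
door 21 ang 1.5162873 mean [582.36965671  -8.37072126  38.60591432] ext [577.52324774 -10.0557731   37.24378353] [587.5936253   -6.64899076  40.80514701]
post 136 [550.73879072   5.67571676  79.49573404] ((551.4239501953125, 6.035776138305664), (16.250263214111328, 16.612796783447266), 46.29438781738281) -2.9232310193098248
knob 429 [443.20877268 -49.58878404  92.96076037] ((443.5531921386719, -49.334129333496094), (45.91173553466797, 13.959434509277344), 36.51298522949219) -2.497218089863908
```

View pics/c2.png

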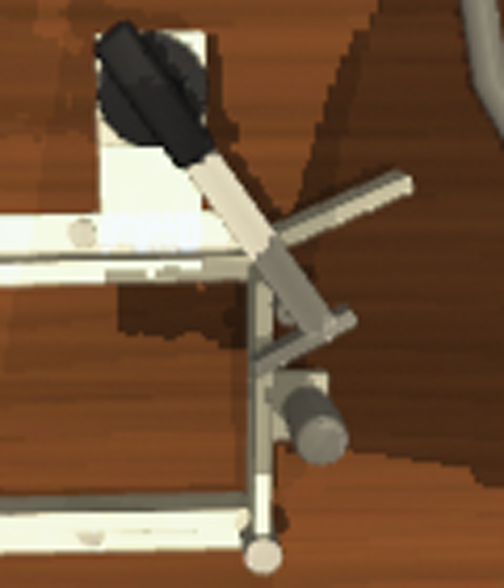

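Fit: bay origin is about (552.4, -11.9), yaw 0.024, and the latch reads about 0.06. Now I'll turn the knob.

```bash
cat >> h.py <<'E'
YAW=0.024; O=np.array([552.4,-11.9]); c_,s_=np.cos(YAW),np.sin(YAW)
def B(x,y,z=None):
    p=O+np.array([c_*x-s_*y,s_*x+c_*y]); return p if z is None else np.array([p[0],p[1],z])
def toB(p): d=np.asarray(p)[...,:2]-O; return d@np.array([[c_,-s_],[s_,c_]])
def turn(p,a0,a1,step=0.2):
    for a in np.linspace(a0,a1,max(2,int(abs(a1-a0)/step)+2))[1:]: movep(p,R(a))
def st(*k):
    s=read_state(); print(round(s["time"],1),np.round(s["eef_pos"],1),"gap",round(float(s["finger_gap"]),1),"gf",np.round(s["gripper_force"],1),"F",np.round(s["ft_force"],1)); return s
E
python3 - <<'E'
from h import *
P=B(-110,-35,62); P[:2]=[443.4,-49.4]
a0=0.644-np.pi/2
up=P.copy();up[2]=150
movep(up,R(a0)); print(movel(P,max_speed=80,guard=10)); st(); clamp(); st()
a1=a0+1.571-0.06
turn(P,a0,a1); st()
open_gripper(); movel(up); st()
movep((500,-60,380),R(np.pi/2)); shot("wrist","w1")
w=np.load("pics/w1.npz")["w"];H=w[...,2];m=(H>86)&(H<100)&(np.hypot(w[...,0]-443,w[...,1]+49)<40)
q=w[m][:,:2];e=np.linalg.eigh(np.cov(q.T))[1][:,1];print(q.mean(0),np.arctan2(e[1],e[0])%np.pi-.556-YAW)
E
```

```text
False
5.9 [443.6 -49.4  62.3] gap 84.9 gf 0.0 F [-0.1  0.4 -0.6]
6.5 [443.5 -49.6  62.2] gap 13.1 gf 59.2 F [-0.4 -0.1  5.6]
8.6 [443.3 -49.5  62.1] gap 12.9 gf 61.3 F [-1.7  0.8 14.4]
10.1 [443.2 -49.1 149.5] gap 85.6 gf 0.0 F [ 0.3 -0.   0.7]
[443.24910235 -49.38473047] 1.5679996852649833
```

```bash
python3 -c "
import cv2;i=cv2.imread('pics/w1.png');cv2.imwrite('pics/c3.png',i[60:260,260:480])"
```

```text
(no output)
```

View pics/c3.png

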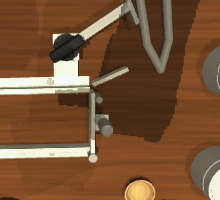

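The latch reads 1.57, so it's released. Now the door.

```bash
cat >> h.py <<'E'
HG=np.array([52.,3.])
def post(th,z):
    c,s=np.cos(-th),np.sin(-th); v=np.array([[c,-s],[s,c]])@[-52,15]; return B(HG[0]+v[0],HG[1]+v[1],z)
def pa(th): return np.pi/2+YAW-th
def door(t0,t1,z=47,n=None):
    for t in np.linspace(t0,t1,(n or int(abs(t1-t0)/.12)+1)+1)[1:]: movep(post(t,z),R(pa(t)))
E
python3 - <<'E'
from h import *
for t in np.linspace(0,1.75,8): print(inverse_kinematics(post(t,47),R(pa(t))) is not None,end=' ')
print(post(0,47))
movep(post(0,160),R(pa(0))); print(movel(post(0,47),max_speed=80,guard=10)); clamp(); st()
door(0,0.9); st(); door(.9,1.75); st()
open_gripper(); movel(post(1.75,160)); st()
movep((400,150,420),R(np.pi/2)); shot("top","t2"); shot("wrist","w2"); st()
E
```

```text
True True True True True True True True [551.96804147   6.09481625  47.        ]
False
14.2 [552.1   6.1  47.2] gap 16.4 gf 58.4 F [-1.4  0.9  5.2]
16.2 [582.6  41.8  47.1] gap 16.4 gf 59.9 F [-0.6  1.5 11.8]
18.2 [627.4  41.2  47.1] gap 16.7 gf 60.1 F [ 1.1  3.9 10.5]
19.8 [626.8  41.6 159.2] gap 85.5 gf 0.0 F [-0.1 -0.1  0.1]
21.2 [400.2 150.  419.6] gap 85.0 gf 0.0 F [-0.8  0.2 -0.4]
```

View pics/w2.png

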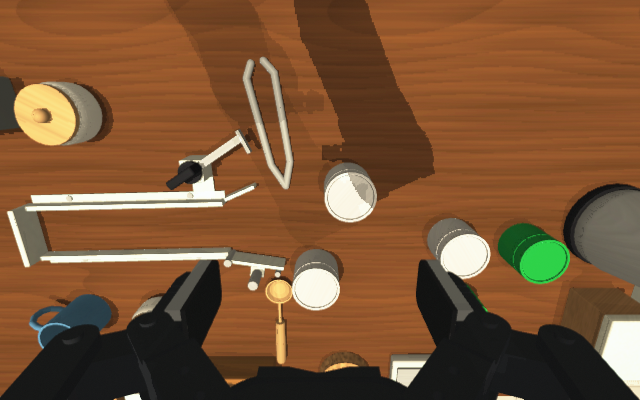

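The door stands wide open with the tongs, spoon and tins clear of it. Next I'll localise the tins from both cameras.

```bash
cat >> h.py <<'E'
def tins(w,im,d=None):
    """white tin tops: circle centre (mean of top-face points) in world"""
    H=w[...,2]; hsv=cv2.cvtColor(im,cv2.COLOR_BGR2HSV)
    m=((H>66)&(H<78)&(hsv[...,1]<90)&(w[...,0]>420)&(w[...,0]<720)&(w[...,1]>-350)&(w[...,1]<460)).astype(np.uint8)
    m=cv2.morphologyEx(m,cv2.MORPH_OPEN,np.ones((3,3),np.uint8))
    n,l,s,_=cv2.connectedComponentsWithStats(m); o=[]
    for i in range(1,n):
        if s[i,4]<150: continue
        q=w[l==i]; cs=cv2.findContours((l==i).astype(np.uint8),cv2.RETR_EXTERNAL,cv2.CHAIN_APPROX_NONE)[0][0][:,0]
        p=w[cs[:,1],cs[:,0]][:,:2]; A=np.c_[2*p,np.ones(len(p))]; b=(p**2).sum(1)
        for _ in range(3):
            x=np.linalg.lstsq(A,b,rcond=None)[0]; r=np.sqrt(x[2]+x[0]**2+x[1]**2)
            k=abs(np.hypot(*(p-x[:2]).T)-r)<3; A,b,p=A[k],b[k],p[k]
        if 30<r<48: o.append((*np.round(x[:2],1),round(float(r),1),*np.round(q.mean(0),1),len(q)))
    return o
def see(cam):
    c=camera(cam); return tins(world(c),c["image"])
E
python3 - <<'E'
from h import *
for n in("t2","w2"):
    z=np.load(f"pics/{n}.npz")
    for t in tins(z["w"],z["im"]): print(n,*t)
w=np.load("pics/w2.npz")["w"]
for v,u in[(258,258),(268,262),(285,275),(265,254)]: print(u,v,np.round(w[v,u],0))
E
```

```text
w2 478.0 198.2 39.1 477.7 198.3 70.1 2076
w2 577.7 385.1 38.7 576.7 385.7 70.0 1741
w2 638.3 144.8 39.2 638.1 144.8 69.9 1633
258 258 [609.  42.  20.]
262 268 [620.  51.  36.]
275 285 [674.  67.   3.]
254 265 [614.  37.  36.]
```

One tin was knocked from y=200 to y=145. I'll start with the tin at (478,198).

```bash
cat >> h.py <<'E'
def near(p,L):
    L=[t for t in L if np.hypot(t[0]-p[0],t[1]-p[1])<80]; return min(L,key=lambda t:np.hypot(t[0]-p[0],t[1]-p[1])) if L else None
def refine(p,a=np.pi/2):
    movep((p[0]-90,p[1],230),R(np.pi/2)) if inverse_kinematics((p[0]-90,p[1],230),R(np.pi/2)) is not None else movep((p[0]-60,p[1],260),R(np.pi/2))
    t=near(p,see("wrist")); print("refined",t); return np.array(t[:2])
def grasp(p,a,z=24):
    movep((*p,140),R(a))
    hit=movel((*p,z),max_speed=70,guard=8); s=st()
    if hit: print("HIT"); movel((*p,140)); return False
    clamp(); st(); return True
E
python3 - <<'E'
from h import *
p=refine((478,198)); a=np.pi/2+YAW
if grasp(p,a):
    z=23.5
    movel(B(0,125,z),max_speed=100); st()
    movel(B(0,-150,z),max_speed=120,guard=25); st()
    movel(B(0,-268,z),max_speed=100,guard=25); st()
    open_gripper(); movel(B(0,-268,140)); st()
movep((400,100,420),R(np.pi/2)); [print(*t, toB(t)) for t in see("wrist")]; shot("top","t3")
E
```

```text
refined (np.float64(478.4), np.float64(198.1), 39.4, np.float64(477.6), np.float64(198.2), np.float64(70.0), 4576)
24.4 [478.5 198.2  24.3] gap 85.6 gf 0.0 F [-0.1  0.1 -0.2]
24.7 [478.6 198.2  24.6] gap 79.1 gf 68.8 F [-2.8 -0.2 12.8]
25.9 [549.5 114.7  24.6] gap 78.9 gf 70.0 F [-6.5  8.7 23.6]
28.4 [ 557.3 -160.1   24.6] gap 79.1 gf 69.6 F [-0.9 11.3 21. ]
29.7 [ 559.9 -279.    24.6] gap 78.7 gf 69.6 F [-1.   8.5 17.5]
30.9 [ 558.5 -279.5  139.2] gap 85.4 gf 0.0 F [-0.7  0.2 -0.6]
559.6 -277.9 39.1 559.3 -278.1 69.7 1886 [   0.81453935 -266.09617909]
578.2 385.0 39.2 577.8 385.1 70.1 1820 [ 35.31725553 396.16655773]
638.4 144.6 39.2 638.1 144.6 69.9 1630 [ 89.73087262 154.3911283 ]
```

Run:
```python
from h import *
p=refine((638.4,144.6)); a=np.pi/2+YAW
z=23.5
if grasp(p,0.0):
    movel((*((p+[550,200])/2),z),R(0.6),max_speed=50); st()
    movel((550,200,z),R(a),max_speed=40); st()
    movel(B(0,125,z),max_speed=100)
    movel(B(0,-50,z),max_speed=120,guard=25); movel(B(0,-165,z),max_speed=100,guard=25); st()
    open_gripper(); movel(B(0,-165,140)); st()
movep((400,100,420),R(np.pi/2)); [print(*t, toB(t)) for t in see("wrist")]
```

```text
refined (np.float64(638.9), np.float64(144.5), 39.3, np.float64(638.2), np.float64(144.5), np.float64(70.0), 4565)
36.8 [639.1 144.6  24.3] gap 85.2 gf 0.0 F [-0.1 -0.   1.3]
37.0 [639.1 144.6  24.7] gap 79.0 gf 72.0 F [-2.1 -0.3  8. ]
38.2 [595.8 172.3  24.7] gap 79.0 gf 72.5 F [ 4.2  0.4 11.7]
39.7 [551.5 200.3  24.7] gap 78.8 gf 72.4 F [ 3.8  1.  11.6]
43.6 [ 557.4 -175.9   24.6] gap 78.7 gf 74.1 F [-1.2  7.8 18.5]
44.8 [ 556.  -176.6  139.3] gap 85.6 gf 0.0 F [-0.5  0.5 -0.4]
557.4 -174.9 39.1 557.1 -175.2 69.8 1870 [   1.08693561 -163.07304673]
559.7 -277.9 39.2 559.3 -278.2 69.7 1888 [   0.91451055 -266.09857886]
578.1 385.0 39.1 577.6 385.2 70.1 1820 [ 35.21728432 396.1689575 ]
```

Run:
```python
from h import *
p=refine((578.1,385)); a=np.pi/2+YAW
z=23.5
if grasp(p,a):
    movel(B(0,125,z),max_speed=120); st()
    movel(B(0,-62,z),max_speed=100,guard=25); st()
    open_gripper(); movel(B(0,-62,140)); st()
    clamp(); up=B(0,25,140); movep(up,R(YAW))
    print(movel(B(0,25,30),max_speed=80,guard=8)); st()
    print(movel(B(0,-70,30),max_speed=60,guard=20)); st()
    print(movel(B(0,-100,30),max_speed=20,guard=20)); st()
    b=toB(read_state()["eef_pos"]); movel(B(b[0],b[1]+12,30),max_speed=60); movel(B(b[0],b[1]+12,140))
open_gripper(); movep((400,100,420),R(np.pi/2)); [print(*t, toB(t)) for t in see("wrist")]; shot("wrist","w3")
```

```text
refined (np.float64(578.4), np.float64(385.2), 39.3, np.float64(577.7), np.float64(385.2), np.float64(70.0), 4549)
50.1 [578.5 385.3  24.4] gap 85.1 gf 0.0 F [ 0.4  0.4 -0.2]
50.4 [578.6 385.3  24.7] gap 78.5 gf 72.2 F [-2.4 -0.1  7.7]
52.8 [550.8 114.4  24.7] gap 79.1 gf 72.9 F [ 0.9  7.5 15.6]
54.8 [555.2 -72.5  24.7] gap 78.9 gf 73.5 F [-0.5 10.1 17.8]
56.0 [553.5 -73.7 139.3] gap 85.9 gf 0.0 F [0.4 0.7 0.1]
False
59.6 [552.   13.1  30.4] gap 0.2 gf 0.0 F [-0.9 -0.6 -0.6]
False
61.3 [554.2 -81.8  30.1] gap 0.0 gf 0.0 F [-0.1  5.3  2.9]
True
62.2 [554.7 -96.5  29.9] gap -0.2 gf 0.0 F [-0.3  4.1  6.8]
```

View pics/w3.png

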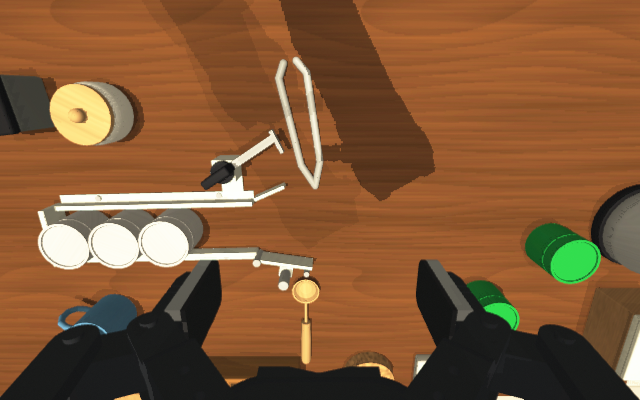

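All three tins look closed up against the stop. I'll check the gaps from above the lane.

Run:
```python
from h import *
movep((470,-225,330),R(np.pi/2)); c=shot("wrist","w4"); w=world(c); im=c["image"]; H=w[...,2]
m=((H>66)&(H<78)&(abs(toB(w)[...,0])<50)).astype(np.uint8); b=toB(w)
dt=cv2.distanceTransform(m,cv2.DIST_L2,5); n,l,s,_=cv2.connectedComponentsWithStats((dt>0.6*dt.max()).astype(np.uint8))
for i in range(1,n):
    q=b[l==i]; print(s[i,4],q.mean(0))
q=b[m>0]; print("extent y",np.percentile(q[:,1],[.3,99.7]), (H[m>0]).mean())
k=(H>41)&(H<49)&(abs(b[...,0])<30)&(b[...,1]<-325)&(b[...,1]>-360); print("stop top y",np.percentile(b[k][:,1],[2,98]))
vs,us=np.where(m); cv2.imwrite("pics/c4.png",cv2.resize(im[max(0,vs.min()-40):vs.max()+40,max(0,us.min()-40):us.max()+60],None,fx=2,fy=2)[:600,:800]); print(us.min(),us.max(),vs.min(),vs.max())
```

```text
512 [   3.71321404 -221.57851174]
527 [   1.41907796 -297.38176783]
535 [  -0.34844491 -139.32987833]
1 [  28.21606071 -141.21125297]
extent y [-597.97320271  -98.79168471] 70.1332043280836
stop top y [-345.52591719 -335.76725096]
0 409 193 265
```

View pics/c4.png

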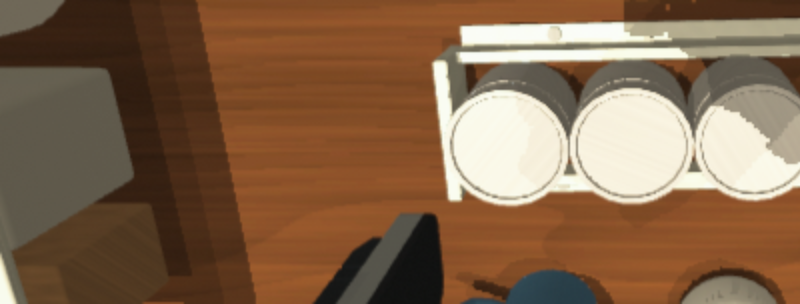

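The tins are closed up: centres span about 158–160 mm and the first touches the stop. Now I'll shut the door and latch it.

Run:
```python
from h import *
movep((480,60,250),R(pa(1.0)))
movep(post(1.75,160),R(pa(1.75))); print(movel(post(1.75,47),max_speed=80,guard=10)); clamp(); st()
door(1.75,0.9); st(); door(.9,0); s=st()
door(0,-0.02,n=1); wait(.2); st()
open_gripper(); movel(post(0,160)); st()
movep((500,-60,380),R(np.pi/2)); c=shot("wrist","w5"); w=world(c)
cv2.imwrite("pics/c5.png",cv2.resize(c["image"][85:225,290:410],None,fx=3,fy=3))
m=(w[...,2]>72)&(w[...,2]<88)&(np.hypot(w[...,0]-551,w[...,1]-6)<30); print("post",w[m].mean(0),m.sum())
```

```text
False
71.9 [627.3  41.4  47.2] gap 16.2 gf 58.4 F [-0.5  0.6  3.4]
73.9 [582.6  41.9  47.1] gap 16.6 gf 59.2 F [-1.6  2.2  8.1]
75.9 [551.9   5.9  47.1] gap 16.5 gf 60.4 F [-3.9  1.4 11. ]
76.3 [551.9   5.7  47.1] gap 16.5 gf 60.5 F [-2.6  6.  12.4]
77.9 [551.6   6.2 159.3] gap 85.5 gf 0.0 F [-0.7  0.3  0.1]
post [550.81923817   5.36886321  79.48127176] 137
```

View pics/c5.png

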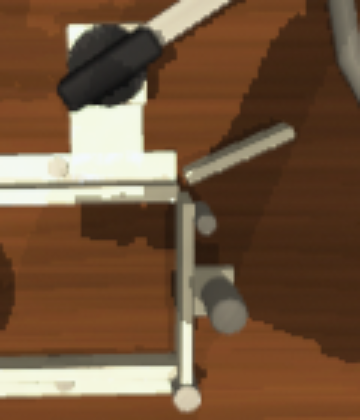

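The door is shut: the post is back at its starting position. Now I'll turn the knob to latched.

```bash
cat > k.py <<'E'
from h import *
P=np.array([443.3,-49.4,62.]); up=P.copy(); up[2]=150
zero=0.556+YAW-np.pi/2; a0=zero+1.568; a1=zero-0.01
movep(up,R(a0)); print(movel(P,max_speed=80,guard=10)); clamp(); st()
turn(P,a0,a1); wait(.2); st()
open_gripper(); movel(up); st()
movep((500,-60,380),R(np.pi/2)); c=shot("wrist","w6"); w=world(c);H=w[...,2]
m=(H>86)&(H<100)&(np.hypot(w[...,0]-443,w[...,1]+49)<40)
q=w[m][:,:2];e=np.linalg.eigh(np.cov(q.T))[1][:,1];print("latch",np.arctan2(e[1],e[0])%np.pi-.556-YAW)
cv2.imwrite("pics/c6.png",c["image"])
m=(H>72)&(H<88)&(np.hypot(w[...,0]-551,w[...,1]-6)<30); print("post",w[m].mean(0))
b=toB(w); k=(H>66)&(H<78)&(abs(b[...,0])<45)&(b[...,1]<-60)&(b[...,1]>-340); print("tins y ext",np.percentile(b[k][:,1],[.3,99.7]))
shot("top","t6")
E
python3 k.py
```

```text
False
81.7 [443.3 -49.4  62.2] gap 13.4 gf 59.1 F [-2.2  0.3  7.5]
84.2 [443.6 -49.6  62.1] gap 12.8 gf 61.1 F [1.3 1.  9.5]
85.6 [443.1 -49.1 149.4] gap 85.6 gf 0.0 F [ 0.5  0.3 -0. ]
latch 0.004258560536556842
post [550.81390998   5.68795669  79.48820043]
tins y ext [-333.13270452  -98.0065939 ]
```

View pics/c6.png

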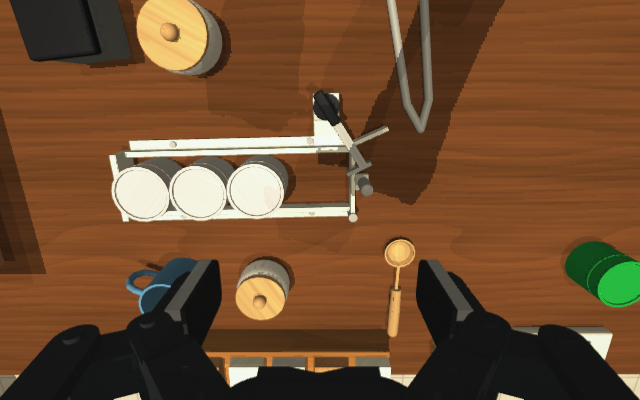

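The tins are in a row against the stop at px (140–258, 190). The hook is round the keeper at (355,165), the door is shut, and the bystanders haven't moved. Handing in.

```bash
python3 -c "
from h import *
print(finish_job())"
```

```text
the job is handed in; nothing more can be done
None
```

I handed the job in: the three loose white tins stand in single file against the end stop, the door is shut and the knob is back at latched; the last pictures show no visible gaps and the bystanders where they were.

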